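# Load the lathe tray with the drilled blanks

## Robot

A 6-joint arm with a two-finger parallel gripper is mounted at the origin on the work surface. World frame = base frame: x ahead of the robot, y to its left, z up, the work surface at z = 0. Lengths are in m, angles in degrees, forces in N, time in s.
With the tool pointing down it reaches from about 0.375 to 0.9 m from the base axis. Payload 3.1 kg.
Tool frame: the origin (TCP) lies on the centre line of the jaws, within the pads' length; the fingertips stand 8 mm ahead of it and the grasp point (between the pads) lies 11 mm behind it; z points along the fingers, y is the line along which they close (so a half turn about z gives the same grasp; the last joint's range is limited). The gripper opens to 87 mm and grips with 3 to 60 N. Pads are 19 mm wide; open, the fingers measure 117 mm over their backs; the gripper's body (75 mm by 190 mm) begins 51 mm behind the grasp point.
Start: joints at [59.444, 30.224, 82.088, -0, 67.689, -10.227], TCP at [0.217, 0.586, 0.231] pointing down, gripper open.
Joint ranges: [-176.69, 176.69], [-43.24, 126.21], [12.49, 139.97], [-82, 262], [0, 151.66], [-163.58, 163.58]. Speed limits (degrees/s): [159.86, 159.86, 180, 180, 180, 180].

## Interface

Orientations are given as a 3x3 rotation matrix whose columns are the frame's x, y, z axes.
In Python, from rig import * gives the robot as it stands.
- The arm moves only by the tool step_arm, never from a script. Its argument "targets" is a list of rows, each a list of 5 numbers: the opening, from -1 (shut) to 1 (fully open), then the shift along the world's x, y, z normalised to -1 to 1, where 1 is 0.25 m, then the turn about the world's z normalised to -1 to 1, where 1 is 180 degrees. In form: [[fingers, x, y, z, turn], ...]. A call has 1 to 20 rows; each row is the pose to reach, as a shift and turn from the pose commanded when the call began, turning the shorter way round; what a row does not reach only later rows make up. A row lasts 1/10 s, in which the tool goes at most 50 mm and 8.59 degrees, less where a joint would pass 70% of its speed; a pose out of reach is approached as far as the arm can. A call with a number of a shift or a turn outside -1 to 1 is refused whole. A call with a gripper value outside its range is refused whole. The fingers move at their own pace and stop on an object; the grip force is fixed at half the most. Time passes only in rows, so rows that repeat a pose let the fingers close. It gives the time, the measured TCP pose, the force, the opening and the grip force at its end, in the units of the state.
- read_state(): the state, without advancing time (a new reading comes with each control period).
- capture(name): name is "side" or "top"; returns a dict with "color" (400x640x3 uint8, red, green, blue), "mtx" (3x3 intrinsics, pixels), "pose" (4x4, takes a point from camera to world coordinates). Camera axes: x right, y down, z forward; pixel columns grow to the right and rows downward; lengths in m; the calibration is good to about 2 mm. A picture is of the moment at which its call begins. There is no depth.
- hand_in(): hands the job in; it is judged then, once.
The state is a dict: "time_s": time; "joint_positions": joint angles; "qvel": joint speeds; "tau": joint torques, N m; "position": TCP position; "tcp_rot": TCP orientation; "force": force on the tool from outside, world axes, zero at the start; "moment": the same for the moment, N m; "opening": opening from 0.0 (shut) to 1.0 (fully open); "grasp_force": force on a finger pad.
Only numpy, scipy, OpenCV 4.12 (cv2) and the standard library are available. Lean on these libraries where they do the work, as an engineer would, in place of code of your own. Each camera call takes 0.05 s, during which the arm holds its last target. There are 200 camera calls.

## Task

Gather the four drilled wooden blanks from the bench into the steel tray, ready for the lathe: stand each one upright in the pocket of its own shape and size (square, round, oblong, small square), flat on the tray floor. Leave the two blocks that have no hole standing where they are, without shifting them.

Things in the scene. Friction and masses are not known exactly. Their poses are not given: they have to be found in the camera images.
- blank_square: Drilled wooden turning blank, square block 44 x 44 mm, 60 mm tall, with a 24 mm hole bored through it from top to bottom. Origin: centre of its underside; z up along the bore. x and y square to its sides. It stands upright on the bench among the other blanks, centres at least 100 mm apart; other odds and ends between the blanks are no taller than 25 mm.
- blank_round: Drilled wooden turning blank, round, 44 mm across, 60 mm tall, with a 24 mm hole bored through it from top to bottom. Origin: centre of its underside; z up along the bore. It stands upright on the bench among the other blanks, centres at least 100 mm apart; other odds and ends between the blanks are no taller than 25 mm.
- blank_oblong: Drilled wooden turning blank, oblong block 66 mm (along its x) by 34 mm (along its y), 60 mm tall, with a 20 mm hole bored through it from top to bottom. Origin: centre of its underside; z up along the bore. It stands upright on the bench among the other blanks, centres at least 100 mm apart; other odds and ends between the blanks are no taller than 25 mm.
- blank_small: Drilled wooden turning blank, slim square block 30 x 30 mm, 60 mm tall, with a 16 mm hole bored through it from top to bottom. Origin: centre of its underside; z up along the bore. x and y square to its sides. It stands upright on the bench among the other blanks, centres at least 100 mm apart; other odds and ends between the blanks are no taller than 25 mm.
- solid_square: Look-alike: undrilled square wooden block 44 x 44 mm, 60 mm tall, no hole in its top. Origin: centre of its underside, z up. It stands upright on the bench among the other blanks, centres at least 100 mm apart; other odds and ends between the blanks are no taller than 25 mm.
- solid_round: Look-alike: undrilled round wooden block, 44 mm across, 60 mm tall, no hole in its top. Origin: centre of its underside, z up. It stands upright on the bench among the other blanks, centres at least 100 mm apart; other odds and ends between the blanks are no taller than 25 mm.
- pocket_square: Square pocket in a plywood plate 95 x 95 x 16 mm, one of four set two by two in a dark steel tray fixed to the bench (206 mm square, rim 26 mm high); tray position, heading and this plate's corner vary. Origin: centre of the opening on the tray floor, 6 mm above the bench; x, y along the plate's sides, z up. Opening, through to the floor: 60 x 60 mm square.
- pocket_round: Round pocket in a plywood plate 95 x 95 x 16 mm, one of four set two by two in a dark steel tray fixed to the bench (206 mm square, rim 26 mm high); tray position, heading and this plate's corner vary. Origin: centre of the opening on the tray floor, 6 mm above the bench; x, y along the plate's sides, z up. Opening, through to the floor: 60 mm diameter circle.
- pocket_oblong: Oblong pocket in a plywood plate 95 x 95 x 16 mm, one of four set two by two in a dark steel tray fixed to the bench (206 mm square, rim 26 mm high); tray position, heading and this plate's corner vary. Origin: centre of the opening on the tray floor, 6 mm above the bench; x, y along the plate's sides, z up. Opening, through to the floor: 82 mm along its x by 50 mm along its y.
- pocket_small: Small square pocket in a plywood plate 95 x 95 x 16 mm, one of four set two by two in a dark steel tray fixed to the bench (206 mm square, rim 26 mm high); tray position, heading and this plate's corner vary. Origin: centre of the opening on the tray floor, 6 mm above the bench; x, y along the plate's sides, z up. Opening, through to the floor: 46 x 46 mm square.
Not all that is in view belongs to the job. What is shaped like the blank_square but orange is not meant. What is shaped like the blank_small but orange is not meant.

How it is judged (in metres and radians):
At the end, for the whole second after the job is handed in: Each of the four drilled blanks stands released and at rest in the pocket of its own shape and size: centre within 14 mm of the pocket's centre, underside within 5 mm of the tray floor, upright within 0.12 rad. The two undrilled blocks stand upright within 20 mm of where they started, at rest (horizontal distance between blank_square and pocket_square below 0.014 m and z of blank_square in the frame of pocket_square between -0.005 and 0.005 m and angle between each of blank_square, blank_round, blank_oblong, blank_small, solid_square, solid_round's own z axis and vertical below 0.12 rad and linear speed of each of blank_square, blank_round, blank_oblong, blank_small, solid_square, solid_round below 0.02 m/s and angular speed of each of blank_square, blank_round, blank_oblong, blank_small below 0.2 rad/s and horizontal distance between blank_round and pocket_round below 0.014 m and z of blank_round in the frame of pocket_round between -0.005 and 0.005 m and horizontal distance between blank_oblong and pocket_oblong below 0.014 m and z of blank_oblong in the frame of pocket_oblong between -0.005 and 0.005 m and horizontal distance between blank_small and pocket_small below 0.014 m and z of blank_small in the frame of pocket_small between -0.005 and 0.005 m and distance of each of solid_square, solid_round from where it was at the start of the episode below 0.02 m); the robot touches nothing.
It fails at once if the undrilled square block is displaced by more than 20 mm or tipped (distance of solid_square from where it was at the start of the episode above 0.02 m or angle between solid_square's own z axis and vertical above 0.3 rad).
It fails at once if the undrilled round block is displaced by more than 20 mm or tipped (distance of solid_round from where it was at the start of the episode above 0.02 m or angle between solid_round's own z axis and vertical above 0.3 rad).
It also fails if it takes over 99 s, if anything falls off the work surface, if the arm or the gripper's body presses on something with over 40 N, if the wrist force passes 120 N, or if a joint passes its speed limit or range.

## Working session

There is one attempt and no reset: what is moved stays moved. The work goes in short steps, Python scripts to look and compute and a tool call to move; the robot and the scene stay as the last step left them, time stands still between calls to the robot, and variables do not carry over. Pictures are saved under pics/ and viewed, at most 14 in all, crops included, and the job is handed in when it is done.

Besides the shell and the picture viewer there is one more tool, called by a JSON object that holds its "api" and its "payload". step_arm: Moves the arm, as the interface text tells. Scaled input: -1 to 1 covers 0.25 m each way for a shift and 180 degrees each way for a turn. Its arguments: {"type":"object","properties":{"targets":{"type":"array","items":{"type":"array","items":{"type":"number"}}}},"required":["targets"]}

```bash
mkdir -p pics; python3 - <<'E'
from rig import *
import cv2,numpy as np
for n in("top","side"):
    c=capture(n); cv2.imwrite(f"pics/{n}0.png",c["color"][:,:,::-1]); np.savez(f"{n}0.npz",**c)
    print(n,c["mtx"].round(1).tolist(),c["pose"].round(3).tolist())
s=read_state();print(s["position"],s["tcp_rot"],s["opening"],s["time_s"])
E
```

```text
top [[370.8, 0.0, 323.1], [0.0, 370.8, 200.5], [0.0, 0.0, 1.0]] [[0.007, -0.998, 0.057, 0.49], [-1.0, -0.007, 0.001, -0.032], [-0.001, -0.057, -0.998, 0.839], [0.0, 0.0, 0.0, 1.0]]
side [[379.4, 0.0, 316.9], [0.0, 379.4, 200.1], [0.0, 0.0, 1.0]] [[-0.992, -0.064, 0.106, 0.44], [-0.123, 0.606, -0.786, 0.69], [-0.014, -0.793, -0.609, 0.61], [0.0, 0.0, 0.0, 1.0]]
[0.21679301 0.5855288  0.22967459] [[-9.37700934e-01  3.47442133e-01 -9.60098915e-04]
 [ 3.47443306e-01  9.37699541e-01 -1.64951432e-03]
 [ 3.27173537e-04 -1.88033106e-03 -9.99998179e-01]] 0.999476170093554 0.1
```

View pics/top0.png

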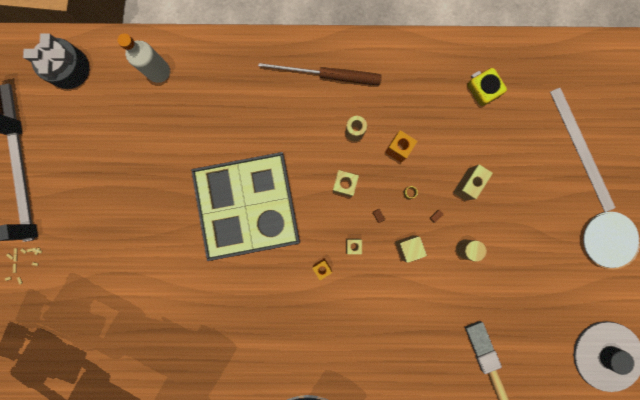

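View pics/side0.png

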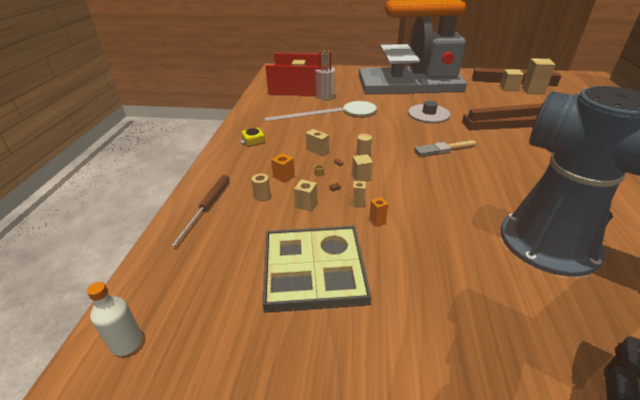

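Candidates (top image): 
- square-shaped: drilled pale at (346,183), orange drilled at (403,146), solid at (413,250)
- small: pale at (354,246), orange at (322,270)
- round: drilled at (356,126), solid at (475,251)
- oblong: (477,182)

By description I choose the pale drilled ones. The tray is at (246,206). Next is the check crop.

```bash
cat > h.py <<'E'
import cv2,numpy as np
def proj(c,P):
    T=np.linalg.inv(c["pose"]); q=np.atleast_2d(P)@T[:3,:3].T+T[:3,3]; q=q@c["mtx"].T
    return q[:,:2]/q[:,2:]
def unproj(c,uv,z):
    uv=np.atleast_2d(uv).astype(float); d=np.c_[uv,np.ones(len(uv))]@np.linalg.inv(c["mtx"]).T@c["pose"][:3,:3].T
    o=c["pose"][:3,3]; return (o+d*((z-o[2])/d[:,2])[:,None])[:,:2]
def rectify(c,z,x0,y0,w,h,s):  # image: right=-y, down=-x ; origin (x0,y0) top left, s m/px
    q=np.float32([[0,0],[w,0],[w,h],[0,h]]); W=np.c_[x0-q[:,1]*s,y0-q[:,0]*s,np.full(4,z)]
    H=cv2.getPerspectiveTransform(np.float32(proj(c,W)),q)
    return cv2.warpPerspective(c["color"][:,:,::-1].copy(),H,(w,h),flags=cv2.INTER_CUBIC)
E
python3 - <<'E'
from h import *
c=dict(np.load("top0.npz"))
im=c["color"][100:290,300:500,::-1]
cv2.imwrite("pics/crop1.png",cv2.resize(im,None,fx=3,fy=3,interpolation=cv2.INTER_CUBIC))
g=c["color"].astype(int)
for uv in [(346,183),(356,126),(477,182),(354,246),(413,250),(475,251)]: print(uv,unproj(c,uv,.06).round(3))
print(g[246,350],g[176,340],g[193,342],g[160,205],g[200,300])
hsv=cv2.cvtColor(c["color"],cv2.COLOR_RGB2HSV)
for p in[(340,177),(343,192),(413,245),(413,258),(475,247),(230,175),(246,206),(330,200)]: print(p,hsv[p[1],p[0]])
E
```

```text
(346, 183) [[ 0.572 -0.079]]
(356, 126) [[ 0.694 -0.1  ]]
(477, 182) [[ 0.576 -0.355]]
(354, 246) [[ 0.439 -0.096]]
(413, 250) [[ 0.432 -0.219]]
(475, 251) [[ 0.431 -0.349]]
[177 154  93] [201 186 115] [88 75 43] [166 107  55] [154  95  52]
(340, 177) [ 26 106 198]
(343, 192) [ 29 103 175]
(413, 245) [ 32  99 203]
(413, 258) [ 27 105 199]
(475, 247) [ 31  99 201]
(230, 175) [ 35  80 207]
(246, 206) [ 32  86 187]
(330, 200) [ 14 167 162]
```

View pics/crop1.png

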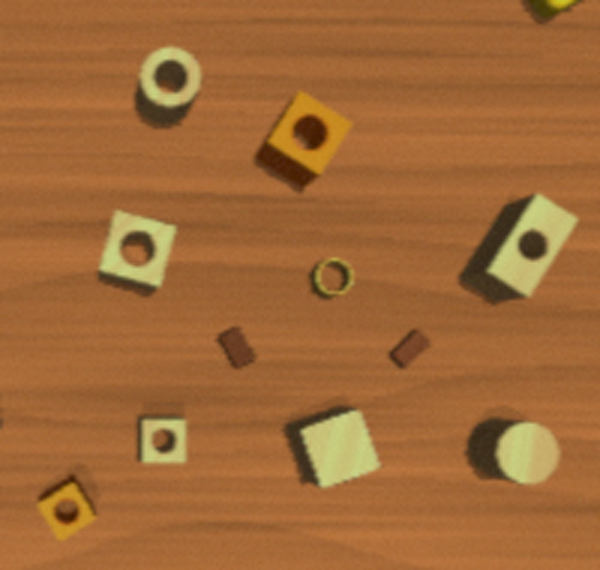

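The crop confirms it. The pale drilled ones are round (170,77), square (138,250), small (163,440) and oblong (532,244). The two solids are at (340,448) and (527,453), and the two orange ones are not wanted. Next I measure sizes and poses.

```bash
cat > meas.py <<'E'
from h import *
def measure(c,show=True):
    k=4; big=cv2.resize(c["color"],None,fx=k,fy=k,interpolation=cv2.INTER_CUBIC)
    hsv=cv2.cvtColor(big,cv2.COLOR_RGB2HSV)
    m=((hsv[...,0]>=20)&(hsv[...,0]<=45)&(hsv[...,1]<135)&(hsv[...,2]>135)).astype(np.uint8)*255
    cs,h=cv2.findContours(m,cv2.RETR_CCOMP,cv2.CHAIN_APPROX_NONE)
    for i,ct in enumerate(cs):
        if cv2.contourArea(ct)<400: continue
        px=(ct[:,0]+.5)/k-.5; u0,v0=px.mean(0)
        if not(190<u0<510 and 100<v0<290): continue
        hole=h[0][i][3]>=0; tray=u0<302
        z=.022 if tray else .06
        P=unproj(c,px,z)*1000
        (cx,cy),(w,hh),a=cv2.minAreaRect(np.float32(P)); A=cv2.contourArea(np.float32(P))
        print("tray" if tray else "top","hole" if hole else "outer","px",(int(u0),int(v0)),"c",(round(cx,1),round(cy,1)),"size",(round(w,1),round(hh,1)),"ang",round(a,1),"fill",round(A/(w*hh),2))
if __name__=="__main__": measure(dict(np.load("top0.npz")))
E
python3 meas.py
```

```text
top outer px (475, 250) c (432.3, -348.7) size (42.5, 41.3) ang 0.4 fill 0.77
top outer px (354, 246) c (438.5, -96.1) size (30.8, 30.8) ang 0.1 fill 0.93
top hole px (354, 246) c (438.6, -96.8) size (17.6, 16.6) ang 45.5 fill 0.78
top outer px (412, 249) c (433.9, -219.4) size (44.7, 44.9) ang 18.7 fill 0.94
top outer px (345, 182) c (573.2, -78.0) size (45.8, 45.4) ang 74.7 fill 0.94
top hole px (345, 182) c (572.6, -77.6) size (24.9, 25.3) ang 0.4 fill 0.78
top outer px (477, 181) c (577.4, -355.6) size (35.3, 67.0) ang 57.3 fill 0.95
top hole px (477, 181) c (577.1, -355.6) size (20.7, 20.8) ang 44.8 fill 0.8
tray outer px (244, 206) c (523.7, 141.8) size (191.6, 192.1) ang 11.2 fill 0.99
tray hole px (227, 231) c (467.1, 179.7) size (61.0, 60.9) ang 11.4 fill 0.96
tray hole px (269, 223) c (485.8, 85.3) size (60.2, 59.2) ang 64.1 fill 0.78
tray hole px (262, 180) c (580.1, 104.1) size (46.9, 46.5) ang 10.9 fill 0.96
tray hole px (219, 188) c (561.3, 198.5) size (83.4, 51.0) ang 11.1 fill 0.96
top outer px (356, 125) c (695.5, -100.3) size (42.1, 42.0) ang 0.2 fill 0.79
top hole px (356, 125) c (695.5, -100.8) size (24.8, 23.9) ang 26.5 fill 0.78
```

Every measured size matches its description, and the pockets match too. Now I move towards blank_square.

{"api": "step_arm", "payload": {"targets": [[0.6,0.6,-1,-0.324,0.028],[0.6,0.6,-1,-0.324,0.028],[0.6,0.6,-1,-0.324,0.028],[0.6,0.6,-1,-0.324,0.028],[0.6,0.6,-1,-0.324,0.028],[0.6,0.6,-1,-0.324,0.028],[0.6,0.6,-1,-0.324,0.028]]}}

```text
time_s: 0.8
position: [0.3685, 0.3315, 0.1479]
tcp_rot: [[-0.963, 0.27, -0.003], [0.27, 0.963, -0.003], [0.002, -0.004, -1.0]]
force: [0.7, 1.1, 0.3]
opening: 0.804
grasp_force: 0.0
```

{"api": "step_arm", "payload": {"targets": [[0.6,0.6,-1,0,0],[0.6,0.6,-1,0,0],[0.6,0.6,-1,0,0],[0.6,0.6,-1,0,0],[0.6,0.6,-1,0,0],[0.6,0.6,-1,0,0],[0.6,0.6,-1,0,0]]}}

```text
time_s: 1.5
position: [0.5216, 0.0825, 0.15]
tcp_rot: [[-0.963, 0.269, 0.005], [0.269, 0.963, -0.001], [-0.006, 0.0, -1.0]]
force: [0.4, 0.7, 1.4]
opening: 0.8
grasp_force: 0.0
```

{"api": "step_arm", "payload": {"targets": [[0.6,0.224,-0.656,0,0],[0.6,0.224,-0.656,0,0],[0.6,0.224,-0.656,0,0],[0.6,0.224,-0.656,0,0],[0.6,0.224,-0.656,0,0],[0.6,0.224,-0.656,0,0],[0.6,0.224,-0.656,0,0],[0.6,0.224,-0.656,0,0]]}}

```text
time_s: 2.3
position: [0.5723, -0.0758, 0.1495]
tcp_rot: [[-0.965, 0.261, -0.001], [0.261, 0.965, 0.001], [0.001, 0.0, -1.0]]
force: [-0.3, 0.0, 0.0]
opening: 0.799
grasp_force: 0.0
```

```bash
python3 - <<'E'
from rig import *
import cv2,numpy as np
s=read_state();print(s["position"],s["qvel"],s["joint_positions"])
c=capture("side"); cv2.imwrite("pics/s1.png",cv2.resize(c["color"][80:260,200:440,::-1],None,fx=3,fy=3))
s=read_state();print(s["position"],s["qvel"])
E
```

```text
[ 0.57231163 -0.07583301  0.14949805] [-0.38387936 -0.01495219 -0.4178425  -0.08959266 -0.0855877  -0.18585569] [-1.86421671e+01  3.26229027e+01  9.33613275e+01  2.11559112e-02
  5.40898721e+01 -9.34967471e+01]
[ 0.57252655 -0.07612523  0.14957824] [-0.36879279  0.10027775 -0.36935093 -0.1345427  -0.19501938 -0.01370033]
```

View pics/s1.png

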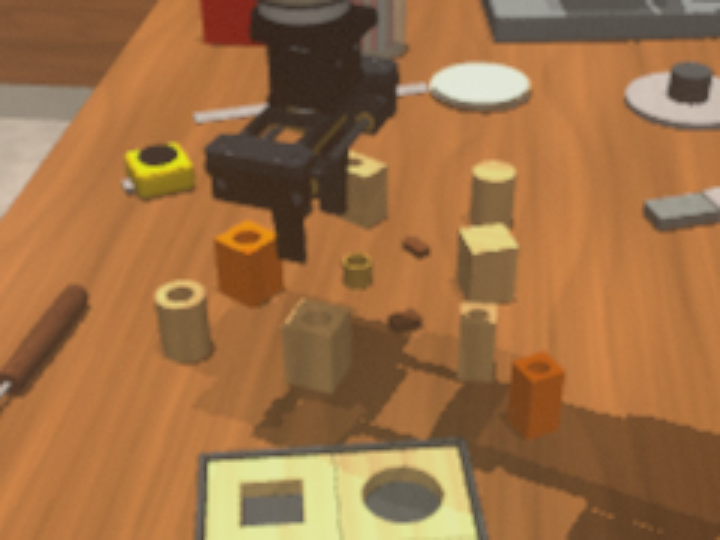

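```bash
python3 - <<'E'
from rig import *
from h import *
c=capture("side"); p=proj(c,[[.573,-.078,.06],[.572,-.076,.15],[.572,-.076,.142]]);print(p,(p-[200,80])*3)
c=capture("top"); p=proj(c,[[.572,-.076,.15]]);print(p)
cv2.imwrite("pics/t1.png",cv2.resize(c["color"][60:290,230:510,::-1],None,fx=2.5,fy=2.5))
E
```

```text
[[305.14022583 185.37811594]
 [304.18276669 154.77913426]
 [304.29854886 157.6950042 ]] [[315.42067748 316.13434783]
 [312.54830008 224.33740279]
 [312.89564659 233.0850126 ]]
[[347.38036428 177.73610304]]
```

View pics/t1.png

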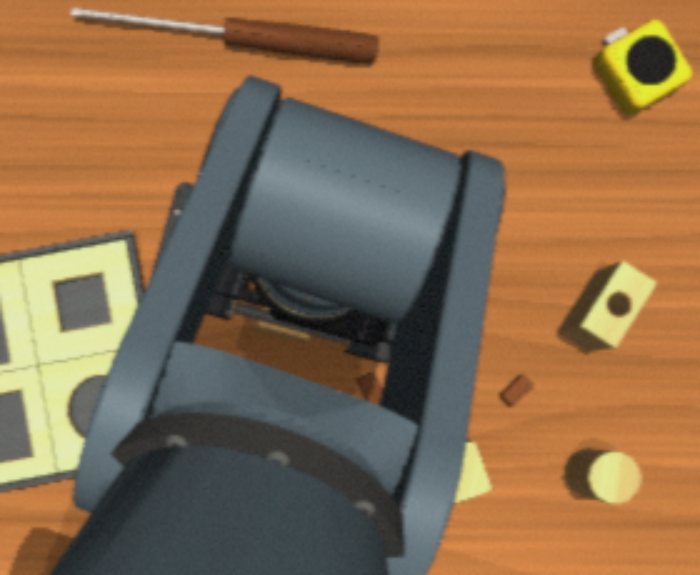

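The fingers straddle the projected TCP, at about (310,230) in the crop against (313,233) predicted. I descend and grip.

{"api": "step_arm", "payload": {"targets": [[0.6,0,0,-0.12,0],[0.6,0,0,-0.24,0],[0.6,0,0,-0.34,0],[0.6,0,0,-0.42,0],[0.6,0,0,-0.464,0],[0.6,0,0,-0.464,0],[0.6,0,0,-0.464,0],[-1,0,0,-0.464,0],[-1,0,0,-0.464,0],[-1,0,0,-0.464,0],[-1,0,0,-0.464,0],[-1,0,0,-0.464,0],[-1,0,0,-0.464,0]]}}

```text
time_s: 3.75
position: [0.5733, -0.078, 0.034]
tcp_rot: [[-0.965, 0.264, 0.001], [0.264, 0.965, -0.0], [-0.001, -0.0, -1.0]]
force: [-0.5, 0.7, 3.0]
opening: 0.502
grasp_force: 30.0
```

Held: opening 43.7 mm, 30 N. Now lift and carry.

{"api": "step_arm", "payload": {"targets": [[-1,0,0,0.15,0],[-1,0,0,0.3,0],[-1,0,0,0.4,0],[-1,-0.08,0.16,0.4,0.04],[-1,-0.16,0.32,0.4,0.08],[-1,-0.24,0.48,0.4,0.12],[-1,-0.32,0.64,0.4,0.147],[-1,-0.4,0.8,0.4,0.147],[-1,-0.4,0.8,0.4,0.147]]}}

```text
time_s: 4.65
position: [0.4681, 0.126, 0.133]
tcp_rot: [[-0.98, -0.199, -0.006], [-0.199, 0.98, 0.001], [0.006, 0.002, -1.0]]
force: [1.2, -0.1, -0.6]
opening: 0.504
grasp_force: 30.0
```

{"api": "step_arm", "payload": {"targets": [[-1,-0.024,0.232,0,0],[-1,-0.024,0.232,0,0],[-1,-0.024,0.232,0,0],[-1,-0.024,0.232,0,0],[-1,-0.024,0.232,-0.1,0],[-1,-0.024,0.232,-0.2,0],[-1,-0.024,0.232,-0.28,0],[-1,-0.024,0.232,-0.33,0],[-1,-0.024,0.232,-0.36,0],[-1,-0.024,0.232,-0.372,0],[-1,-0.024,0.232,-0.372,0],[-1,-0.024,0.232,-0.372,0]]}}

```text
time_s: 5.85
position: [0.4677, 0.1801, 0.0412]
tcp_rot: [[-0.981, -0.194, 0.002], [-0.194, 0.981, 0.0], [-0.002, -0.0, -1.0]]
force: [0.9, -0.3, -1.1]
opening: 0.504
grasp_force: 30.0
```

{"api": "step_arm", "payload": {"targets": [[-1,0,0,-0.004,0],[-1,0,0,-0.004,0],[0.33,0,0,-0.004,0],[0.33,0,0,-0.004,0],[0.33,0,0,-0.004,0],[0.33,0,0,-0.004,0],[0.33,0,0,0.1,0],[0.33,0,0,0.2,0],[0.33,0,0,0.4,0],[0.33,0,0,0.4,0],[0.33,0,-0.2,0.4,-0.03],[0.33,0,-0.4,0.4,-0.062],[0.33,0,-0.6,0.4,-0.062],[0.33,0,-0.8,0.4,-0.062],[0.33,0,-0.8,0.4,-0.062]]}}

```text
time_s: 7.35
position: [0.4683, -0.0257, 0.1402]
tcp_rot: [[-1.0, 0.008, 0.002], [0.008, 1.0, -0.002], [-0.002, -0.002, -1.0]]
force: [0.6, -0.1, 0.5]
opening: 0.664
grasp_force: 0.0
```

```bash
python3 - <<'E'
from rig import *
from h import *
c=capture("side")
cv2.imwrite("pics/s2.png",cv2.resize(c["color"][120:320,220:420,::-1],None,fx=3,fy=3))
E
```

```text
(no output)
```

View pics/s2.png

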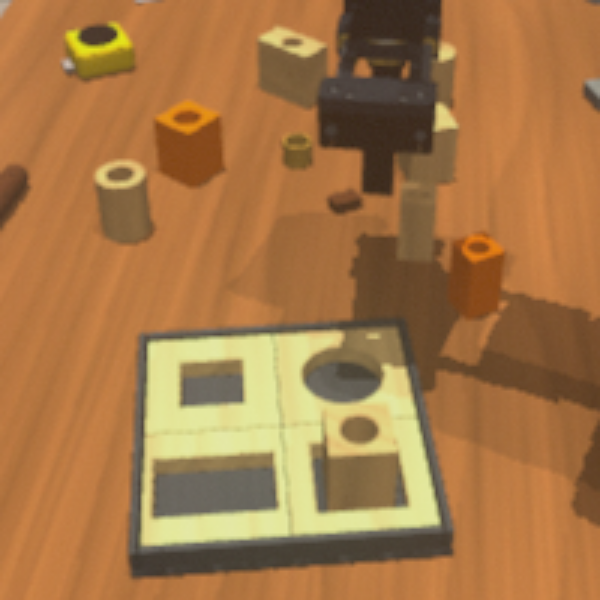

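The square stands in its pocket, at (360,460) in the crop. Next is the small blank.

{"api": "step_arm", "payload": {"targets": [[0.2,-0.114,-0.306,0,0],[0.2,-0.114,-0.306,0,0],[0.2,-0.114,-0.306,0,0],[0.2,-0.114,-0.306,0,0],[0.2,-0.114,-0.306,-0.12,0],[0.2,-0.114,-0.306,-0.24,0],[0.2,-0.114,-0.306,-0.34,0],[0.2,-0.114,-0.306,-0.4,0],[0.2,-0.114,-0.306,-0.428,0],[0.2,-0.114,-0.306,-0.428,0],[0.2,-0.114,-0.306,-0.428,0],[-1,-0.114,-0.306,-0.428,0],[-1,-0.114,-0.306,-0.428,0],[-1,-0.114,-0.306,-0.428,0],[-1,-0.114,-0.306,-0.428,0],[-1,-0.114,-0.306,-0.428,0],[-1,-0.114,-0.306,-0.428,0]]}}

```text
time_s: 9.1
position: [0.4388, -0.0966, 0.034]
tcp_rot: [[-1.0, 0.0, 0.001], [0.0, 1.0, -0.0], [-0.001, -0.0, -1.0]]
force: [0.3, 0.1, 5.3]
opening: 0.343
grasp_force: 30.0
```

{"api": "step_arm", "payload": {"targets": [[-1,0,0,0.15,0],[-1,0,0,0.3,0],[-1,0,0,0.4,0],[-1,0.1,0.15,0.4,0.02],[-1,0.2,0.3,0.4,0.04],[-1,0.33,0.45,0.4,0.062],[-1,0.45,0.62,0.4,0.062],[-1,0.566,0.802,0.4,0.062],[-1,0.566,0.802,0.4,0.062],[-1,0.566,0.802,0.4,0.062],[-1,0.566,0.802,0.4,0.062],[-1,0.566,0.802,0.28,0.062],[-1,0.566,0.802,0.18,0.062],[-1,0.566,0.802,0.1,0.062],[-1,0.566,0.802,0.06,0.062],[-1,0.566,0.802,0.04,0.062],[-1,0.566,0.802,0.026,0.062],[-1,0.566,0.802,0.026,0.062],[-1,0.566,0.802,0.026,0.062]]}}

```text
time_s: 11.0
position: [0.5807, 0.104, 0.0409]
tcp_rot: [[-0.981, -0.194, 0.002], [-0.194, 0.981, -0.0], [-0.002, -0.0, -1.0]]
force: [-0.5, 1.3, 0.1]
opening: 0.347
grasp_force: 30.0
```

{"api": "step_arm", "payload": {"targets": [[0.1,0,0,-0.002,0],[0.1,0,0,-0.002,0],[0.1,0,0,-0.002,0],[0.1,0,0,-0.002,0],[0.1,0,0,0.1,0],[0.1,0,0,0.2,0],[0.1,0,0,0.4,0],[0.5,0,0,0.4,0],[0.5,0.462,-0.818,0.4,0],[0.5,0.462,-0.818,0.4,0],[0.5,0.462,-0.818,0.4,0],[0.5,0.462,-0.818,0.4,0],[0.5,0.462,-0.818,0.4,0],[0.5,0.462,-0.818,0.4,0],[0.5,0.462,-0.818,0.4,0],[0.5,0.462,-0.818,0.4,0]]}}

```text
time_s: 12.6
position: [0.6944, -0.099, 0.1393]
tcp_rot: [[-0.981, -0.195, -0.002], [-0.195, 0.981, 0.001], [0.002, 0.002, -1.0]]
force: [-0.1, 0.1, 0.7]
opening: 0.752
grasp_force: 0.0
```

{"api": "step_arm", "payload": {"targets": [[0.5,0,0,-0.12,0],[0.5,0,0,-0.24,0],[0.5,0,0,-0.34,0],[0.5,0,0,-0.4,0],[0.5,0,0,-0.426,0],[0.5,0,0,-0.426,0],[0.5,0,0,-0.426,0],[-1,0,0,-0.426,0],[-1,0,0,-0.426,0],[-1,0,0,-0.426,0],[-1,0,0,-0.426,0],[-1,0,0,-0.426,0]]}}

```text
time_s: 13.8
position: [0.6959, -0.1006, 0.0342]
tcp_rot: [[-0.981, -0.194, 0.001], [-0.194, 0.981, -0.0], [-0.001, -0.0, -1.0]]
force: [-1.2, 0.2, 2.4]
opening: 0.497
grasp_force: 30.0
```

{"api": "step_arm", "payload": {"targets": [[-1,0,0,0.15,0],[-1,0,0,0.3,0],[-1,0,0,0.4,0],[-1,-0.13,0.11,0.4,0],[-1,-0.26,0.23,0.4,0],[-1,-0.39,0.35,0.4,0],[-1,-0.52,0.46,0.4,0],[-1,-0.66,0.58,0.4,0],[-1,-0.839,0.743,0.4,0],[-1,-0.839,0.743,0.4,0],[-1,-0.839,0.743,0.4,0],[-1,-0.839,0.743,0.4,0],[-1,-0.839,0.743,0.28,0],[-1,-0.839,0.743,0.18,0],[-1,-0.839,0.743,0.1,0],[-1,-0.839,0.743,0.06,0],[-1,-0.839,0.743,0.04,0],[-1,-0.839,0.743,0.026,0],[-1,-0.839,0.743,0.026,0],[-1,-0.839,0.743,0.026,0]]}}

```text
time_s: 15.8
position: [0.4867, 0.0851, 0.0407]
tcp_rot: [[-0.981, -0.194, 0.002], [-0.194, 0.981, -0.0], [-0.002, -0.0, -1.0]]
force: [-0.4, -0.4, -0.8]
opening: 0.498
grasp_force: 30.0
```

{"api": "step_arm", "payload": {"targets": [[0.3,0,0,-0.002,0],[0.3,0,0,-0.002,0],[0.3,0,0,-0.002,0],[0.3,0,0,-0.002,0],[0.3,0,0,0.1,0],[0.3,0,0,0.2,0],[0.3,0,0,0.4,0],[0.3,0,0,0.4,0],[0.3,0.36,-0.96,0.4,-0.244],[0.3,0.36,-0.96,0.4,-0.244],[0.3,0.36,-0.96,0.4,-0.244],[0.3,0.36,-0.96,0.4,-0.244],[0.3,0.36,-0.96,0.4,-0.244],[0.3,0.36,-0.96,0.4,-0.244],[0.3,0.36,-0.96,0.4,-0.244]]}}

```text
time_s: 17.3
position: [0.5757, -0.1562, 0.1391]
tcp_rot: [[-0.84, 0.543, -0.001], [0.543, 0.84, 0.001], [0.001, 0.0, -1.0]]
force: [-0.6, 0.6, -0.5]
opening: 0.653
grasp_force: 0.0
```

{"api": "step_arm", "payload": {"targets": [[0.3,0.006,-0.804,0,0],[0.3,0.006,-0.804,0,0],[0.3,0.006,-0.804,0,0],[0.3,0.006,-0.804,0,0],[0.3,0.006,-0.804,0,0],[0.3,0.006,-0.804,0,0],[0.3,0.006,-0.804,0,0],[0.3,0.006,-0.804,0,0]]}}

```text
time_s: 18.1
position: [0.5772, -0.3527, 0.1397]
tcp_rot: [[-0.843, 0.538, -0.002], [0.538, 0.843, 0.002], [0.002, 0.001, -1.0]]
force: [-0.5, 0.1, 0.0]
opening: 0.647
grasp_force: 0.0
```

```bash
python3 - <<'E'
from rig import *
from h import *
c=capture("side")
cv2.imwrite("pics/s3.png",cv2.resize(c["color"][110:320,220:420,::-1],None,fx=2.8,fy=2.8))
from meas import measure
measure(capture("top"))
E
```

```text
tray outer px (244, 206) c (523.5, 141.5) size (193.2, 194.5) ang 11.2 fill 0.99
tray hole px (221, 232) c (465.8, 192.6) size (25.2, 24.2) ang 1.3 fill 0.78
tray hole px (267, 222) c (486.3, 92.1) size (24.0, 23.6) ang 24.4 fill 0.79
tray hole px (229, 230) c (467.2, 179.4) size (59.4, 58.2) ang 11.3 fill 0.41
tray hole px (273, 223) c (485.4, 80.1) size (47.1, 58.8) ang 82.4 fill 0.32
tray hole px (258, 177) c (585.9, 111.7) size (17.2, 16.6) ang 16.2 fill 0.76
tray hole px (265, 182) c (579.8, 104.1) size (44.2, 44.8) ang 12.1 fill 0.44
tray hole px (219, 188) c (561.3, 198.6) size (81.4, 48.8) ang 11.0 fill 0.95
```

View pics/s3.png

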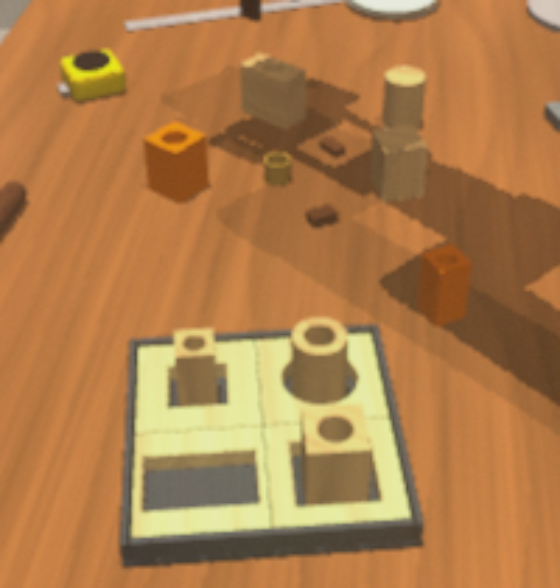

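Three blanks stand in their pockets: small (195,365), round (318,355), square (337,455). Now the oblong.

{"api": "step_arm", "payload": {"targets": [[0.3,0,0,-0.12,0],[0.3,0,0,-0.24,0],[0.3,0,0,-0.34,0],[0.3,0,0,-0.4,0],[0.3,0,0,-0.426,0],[0.3,0,0,-0.426,0],[0.3,0,0,-0.426,0],[-1,0,0,-0.426,0],[-1,0,0,-0.426,0],[-1,0,0,-0.426,0],[-1,0,0,-0.426,0],[-1,0,0,-0.426,0],[-1,0,0,0,0],[-1,0,0,0,0],[-1,0,0,0,0],[-1,0,0,0,0]]}}

```text
time_s: 19.8
position: [0.5784, -0.3566, 0.1425]
tcp_rot: [[-0.841, 0.541, 0.004], [0.541, 0.841, -0.003], [-0.005, -0.001, -1.0]]
force: [-0.4, 0.4, -1.9]
opening: 0.39
grasp_force: 30.0
```

{"api": "step_arm", "payload": {"targets": [[-1,0,0.16,0,0.04],[-1,0,0.32,0,0.08],[-1,0,0.48,0,0.12],[-1,0,0.64,0,0.16],[-1,0,0.8,0,0.2],[-1,0,1,0,0.244],[-1,0,1,0,0.244]]}}

```text
time_s: 20.5
position: [0.5738, -0.0986, 0.1376]
tcp_rot: [[-0.98, -0.201, -0.008], [-0.201, 0.98, 0.005], [0.007, 0.007, -1.0]]
force: [-0.5, -1.0, -0.5]
opening: 0.389
grasp_force: 30.0
```

{"api": "step_arm", "payload": {"targets": [[-1,0,0.16,0,0],[-1,0,0.32,0,0],[-1,0,0.48,0,0],[-1,0,0.64,0,0],[-1,0,0.8,0,0],[-1,0,1,0,0],[-1,0,1,0,0]]}}

```text
time_s: 21.2
position: [0.5754, 0.1495, 0.1382]
tcp_rot: [[-0.98, -0.199, -0.003], [-0.199, 0.98, 0.002], [0.003, 0.002, -1.0]]
force: [-0.1, 0.0, -0.7]
opening: 0.386
grasp_force: 30.0
```

{"api": "step_arm", "payload": {"targets": [[-1,-0.064,0.216,0,0],[-1,-0.064,0.216,0,0],[-1,-0.064,0.216,0,0],[-1,-0.064,0.216,0,0],[-1,-0.064,0.216,0,0],[-1,-0.064,0.216,-0.12,0],[-1,-0.064,0.216,-0.22,0],[-1,-0.064,0.216,-0.3,0],[-1,-0.064,0.216,-0.35,0],[-1,-0.064,0.216,-0.38,0],[-1,-0.064,0.216,-0.398,0],[-1,-0.064,0.216,-0.398,0],[-1,-0.064,0.216,-0.398,0]]}}

```text
time_s: 22.5
position: [0.562, 0.1983, 0.0413]
tcp_rot: [[-0.981, -0.194, 0.002], [-0.194, 0.981, 0.0], [-0.002, -0.0, -1.0]]
force: [0.8, 0.1, -0.6]
opening: 0.386
grasp_force: 30.0
```

Release, lift and move clear.

{"api": "step_arm", "payload": {"targets": [[0.1,0,0,-0.002,0],[0.1,0,0,-0.002,0],[0.1,0,0,-0.002,0],[0.1,0,0,-0.002,0],[0.1,0,0,0.1,0],[0.1,0,0,0.2,0],[0.1,0,0,0.4,0],[0.1,0,0,0.6,0],[0.1,0,0.9,0.6,0],[0.1,0,0.9,0.6,0],[0.1,0,0.9,0.6,0],[0.1,0,0.9,0.6,0],[0.1,0,0.9,0.6,0],[0.1,0,0.9,0.6,0],[0.1,0,0.9,0.6,0]]}}

```text
time_s: 24.0
position: [0.5606, 0.4233, 0.19]
tcp_rot: [[-0.981, -0.195, -0.001], [-0.195, 0.981, -0.001], [0.001, -0.001, -1.0]]
force: [1.0, -1.1, -0.1]
opening: 0.548
grasp_force: 0.0
```

```bash
python3 - <<'E'
from rig import *
from h import *
c=capture("top")
cv2.imwrite("pics/t4.png",cv2.resize(c["color"][80:300,170:510,::-1],None,fx=2.3,fy=2.3))
from meas import measure
measure(c)
# expected tray bore pixels -> world at z=.066
for uv in [(221,232),(267,222),(258,177)]: print(unproj(c,uv,.066))
E
```

```text
top outer px (475, 250) c (431.8, -348.9) size (41.1, 42.4) ang 51.4 fill 0.78
top outer px (412, 249) c (434.0, -219.4) size (44.6, 45.2) ang 19.1 fill 0.94
tray outer px (244, 206) c (523.6, 141.8) size (191.8, 192.6) ang 11.3 fill 0.99
tray hole px (221, 231) c (465.9, 192.2) size (26.2, 25.4) ang 45.9 fill 0.8
tray hole px (267, 222) c (486.3, 92.1) size (25.4, 25.1) ang 25.3 fill 0.79
tray hole px (228, 230) c (467.2, 179.4) size (60.9, 60.2) ang 11.2 fill 0.46
tray hole px (272, 223) c (485.7, 81.6) size (52.2, 59.8) ang 86.8 fill 0.36
tray hole px (213, 186) c (566.0, 211.3) size (22.2, 21.6) ang 1.3 fill 0.77
tray hole px (258, 177) c (585.6, 111.5) size (17.8, 17.6) ang 45.8 fill 0.78
tray hole px (265, 182) c (579.9, 104.2) size (46.1, 46.8) ang 11.8 fill 0.48
tray hole px (223, 191) c (561.4, 198.2) size (83.1, 50.4) ang 11.0 fill 0.46
[[0.46680807 0.18081675]]
[[0.48824238 0.08554366]]
[[0.58224434 0.10589507]]
```

View pics/t4.png

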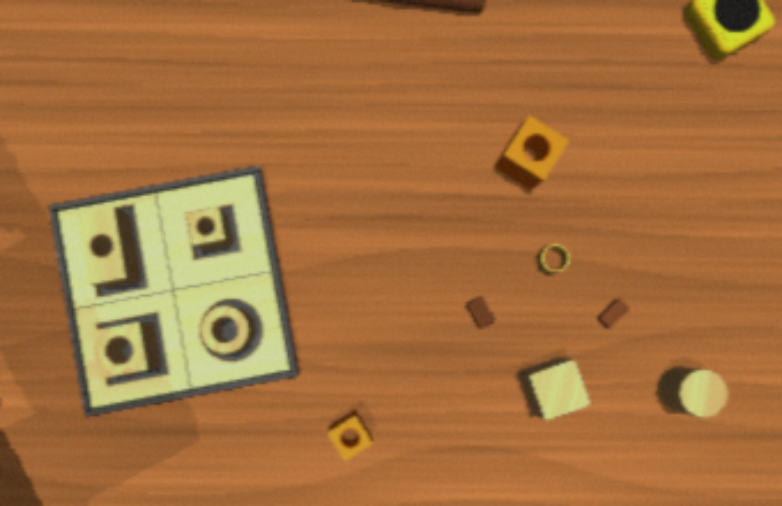

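All four blanks are in their pockets, at (101,245), (206,226), (119,350) and (224,328) in the picture. The three bores I converted to positions lie within about 3 mm of their pocket centres. The solids have moved less than 1 mm. I hand in.

```bash
python3 -c "
from rig import *
print(hand_in())"
```

```text
the job is handed in; nothing more can be done
None
```

The job is handed in: all four drilled blanks stand in their own pockets and neither undrilled block shifted by more than 1 mm, by camera measurement; the hand-in returned no verdict.

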